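Find the heavy side of the tube mixer's drum by feel and hold it down

TASK

The drum of the tube mixer is out of balance, with a weight hidden somewhere inside, and its bearing is too stiff for it to swing down by itself. Take the black crank grip, turn the drum until the crank has been round on the far side of its circle from where it started (half a turn or more), feel where it pulls heavy and where it goes light, then bring the heavy side to the bottom and finish holding the grip still there, so that a counterweight can be fitted at the top. Leave the other things on the table alone.

Things in the scene. Friction and masses are not known exactly. Their poses are not given: they have to be found in the camera images.
- drum (a joint): turn of the drum on its level axle, rad, no stops. 0: crank straight up; grows clockwise seen from the front (crank side): pi/2 = crank to the right (stand's -y), +-pi = crank down. Its stiff bearing (dry friction 0.33 N m) outdoes the hidden weight's pull (0.19 to 0.29 N m): the drum stays where it is left; at the crank it takes 0.5 to 12 N, more while the heavy side is raised, less while it comes down.
- axle (a point): fixed point of the mixer stand on the drum's axle, level with the drum's back, 165 mm above the table. Axes are the stand's: x along the axle, -x is the front (crank side, towards the robot), z up. The grey stand is fixed to the table: base plate 115 (x) by 130 (y) by 18 mm, pillar behind the drum.
- face (a point): fixed point of the stand at the centre of the drum's front face, 40 mm in front of axle, same axes. The white drum with small blue clips round its rim is 166 mm across and 36 mm thick; its face is flat but for the crank pin. The space in front of it is free.
- crank_grip: black crank grip: sleeve 24 mm in diameter, 52 mm long, spinning freely on a steel pin. Origin at its centre, 102 mm in front of axle (62 mm off the drum's face); across the axle, in the stand's axes, at y = -0.055 sin(drum), z = 0.055 cos(drum) m. x along the pin; its own spin means nothing. Held from above across the pin it can be led round the whole circle, gripper upright.
- balance_ref (a point): mark for the judge, on the drum, 0.02 mm off axle towards the heavy side: far below the reading noise, so it reads as the axle. Axes are the drum's (z towards the crank). The heavy side is a sealed weight (0.30 to 0.44 kg, 66 mm off the axle) inside the drum, at an angle to the crank that differs each time and cannot be seen: only the turning force tells it.
- water_bottle_b_mid (a point): white water bottle with a light blue cap, 64 mm wide, 202 mm tall; point at its centre, half-way up; a bystander, not to be disturbed
- skin_spray_mid (a point): white and blue spray bottle, 44 mm wide, 136 mm tall; point at its centre, half-way up; a bystander, not to be disturbed
- ointment_bottle_mid (a point): small white bottle, 30 mm wide, 55 mm tall; point at its centre, half-way up; a bystander, not to be disturbed
- steel_cup_mid (a point): small open steel cup, 66 mm wide, 42 mm tall; point at its centre, half-way up; a bystander, not to be disturbed
- grip_ball_orange_mid (a point): orange foam squeeze ball, 54 mm wide; point at its centre, half-way up; a bystander, not to be disturbed

How it is judged (in metres and radians):
On the way:
1. the crank, held by its grip, has been brought round to the far side of its circle (at least 144 degrees from its start) (distance of crank_grip from where it was at the start of the episode above 0.1046 m and contact force between the fingers and crank_grip above 0.5 N), for 0.04 s.
At the end, for the whole second after the job is handed in: the drum's heavy side points straight down to within 25 degrees, the fingers are holding the crank grip (over 1 N) and the drum is still (under 0.1 rad/s) (z of balance_ref in the frame of axle below -1.812e-05 m and contact force between the fingers and crank_grip above 1 N and velocity of joint drum between -0.1 and 0.1 rad/s); the arm keeps its last pose, push and grip.
It fails at once if the water bottle is pushed more than 3 cm or knocked over (distance of water_bottle_b_mid from where it was at the start of the episode above 0.03 m).
It fails at once if the spray bottle is pushed more than 3 cm or knocked over (distance of skin_spray_mid from where it was at the start of the episode above 0.03 m).
It fails at once if the small white bottle is pushed more than 3 cm or knocked over (distance of ointment_bottle_mid from where it was at the start of the episode above 0.03 m).
It fails at once if the steel cup is pushed more than 3 cm or knocked over (distance of steel_cup_mid from where it was at the start of the episode above 0.03 m).
It fails at once if the orange ball is pushed more than 3 cm or knocked over (distance of grip_ball_orange_mid from where it was at the start of the episode above 0.03 m).
It also fails if it takes over 56 s, if anything falls off the work surface, if the arm or the gripper's body presses on something with over 40 N, if the wrist force passes 120 N, or if a joint passes its speed limit or range.

ROBOT

A 7-joint arm with a two-finger parallel gripper is mounted at the origin on the work surface; the furniture and walls round the work are solid. World frame = base frame: x ahead of the robot, y to its left, z up, the work surface at z = 0. Lengths are in mm, angles in degrees, forces in N, time in s.
With the tool pointing down it reaches from about 375 to 925 mm from the base axis. Payload 3.1 kg.
Tool frame: the origin (TCP) lies midway between the tips of the shut fingers; the grasp point (between the pads) lies behind it (ctrl.pinch_z is the z of the grasp point in the tool frame, in mm); z points along the fingers, x is the direction in which the jaws open and shut, and the axes are right-handed (so a half turn about z gives the same grasp; the last joint's range is limited). The gripper opens to 85 mm and grips with 20 to 120 N. Pads are 22 mm wide; open, the fingers measure 114 mm over their backs; the gripper's body (76 mm by 85 mm) begins 54 mm behind the grasp point. The pads swing forward as they close: fully open they stand 13 mm farther back than shut.
Start: joints at [70.543, 21.939, 2.515, 91.553, -1.026, 66.532, -2.859], TCP at [155.663, -631.088, 231.269] pointing down, gripper open.
Joint ranges: [-149.38, 149.38], [-23.57, 123.04], [-84.95, 90], [0, 143.3], [-89.99, 269.99], [3.08, 112.72], [-163.45, 163.45]. Speed limits (degrees/s): [159.86, 159.86, 180, 180, 180, 180, 180].

INTERFACE

Orientations are given as a 3x3 rotation matrix whose columns are the frame's x, y, z axes.
In Python, from bench import ctrl gives the robot as it stands. The module is installed in compiled form; this text tells all that it offers.
- The arm moves only by the shell command python3 -m crank 'ROWS'. ROWS is a JSON object of lists of equal length, an entry for each row: "hand": the finger opening in m, from 0 to 0.0854; "delta_pos": the shift along the tool's x, y, z in m, a list of three; "yaw": the turn about the tool's z in degrees. A call has exactly 10 rows; each row is the pose to reach, as a shift and turn from the pose commanded when the call began, along the tool's axes at that moment; what a row does not reach only later rows make up. A row lasts 1/8 s, in which the tool goes at most 62.5 mm and 10.7 degrees, less where a joint would pass 70% of its speed; a pose out of reach is approached as far as the arm can. A call with a gripper value outside its range is refused whole. The fingers move at their own pace and stop on an object; the grip force is fixed at half the most. Time passes only in rows, so rows that repeat a pose let the fingers close, or fill a call up. It gives the time, the measured TCP pose, the force and the opening at its end, in the units of the state.
- ctrl.read_state(): the state, without advancing time (a new reading comes with each control period).
- ctrl.capture(name): name is "scene" or "side" or "wrist"; returns the picture (420x560x3 uint8, red, green, blue); there is no depth.
- ctrl.camera_info(name): a dict with "fovy" (degrees; the focal length in pixels is half the picture's height over the tangent of half this angle, whatever the lens; pixels are square), "cx", "cy" (the principal point, pixels), "cam_to_world" (4x4, takes a point from camera to world coordinates). Camera axes: x right, y down, z forward; pixel columns grow to the right and rows downward; lengths in mm; the calibration is good to about 2 mm. A picture is of the moment at which its call begins: read the wrist's pose just before it. camera_info takes no time and is no camera call; for the wrist camera it gives the pose at the moment of the call.
- ctrl.sign_off(): hands the job in, once; it reports no verdict.
The state is a dict: "t": time; "joints": joint angles; "qvel": joint speeds; "effort": joint torques, N m; "eef_pos": TCP position; "eef_rot": TCP orientation; "force": force on the tool from outside, world axes, zero at the start; "torque": the same for the moment, N m; "finger_gap": finger opening in mm.
Only numpy, scipy, OpenCV 4.12 (cv2) and the standard library are available. Lean on these libraries where they do the work, as an engineer would, in place of code of your own. Each camera call takes 0.05 s, during which the arm holds its last target.

## Working session

There is one attempt and no reset: what is moved stays moved. The work goes in short steps, Python scripts to look and compute and a shell command to move; the robot and the scene stay as the last step left them, time stands still between calls to the robot, and variables do not carry over. Pictures are saved under pics/ and viewed, and the job is handed in when it is done.

```bash
mkdir -p pics
python3 - <<'E'
from bench import ctrl
import cv2,numpy as np
s=ctrl.read_state()
for k in s: print(k,np.round(s[k],3).tolist())
print(ctrl.pinch_z)
for n in("scene","side","wrist"):
    i=ctrl.camera_info(n);print(n,i['fovy'],i['cx'],i['cy'],np.round(i['cam_to_world'],3).tolist())
    cv2.imwrite(f"pics/{n}0.png",ctrl.capture(n)[:,:,::-1])
E
```

```text
t 0.0
joints [70.541, 21.993, 2.512, 91.65, -1.025, 66.532, -2.858]
qvel [-0.024, 0.047, 0.174, -0.014, -0.071, 0.037, 0.036]
effort [0.0, -43.346, 1.025, -24.951, 0.011, 0.011, 0.0]
eef_pos [155.416, -630.164, 229.875]
eef_rot [[0.24, -0.971, -0.001], [-0.971, -0.24, 0.003], [-0.003, 0.0, -1.0]]
force [0.719, 0.128, -0.777]
torque [0.038, -0.009, -0.028]
finger_gap 85.223
-18.700000000000003
scene 51.33422551825224 282.241465736622 207.7042389297828 [[0.727, -0.324, 0.606, -260.047], [-0.687, -0.334, 0.646, -813.426], [-0.007, -0.885, -0.465, 686.971], [0.0, 0.0, 0.0, 1.0]]
side 54.43949396652371 272.5720331553216 212.17109230833043 [[0.986, -0.113, 0.123, 268.076], [-0.166, -0.586, 0.793, -1139.489], [-0.018, -0.802, -0.597, 940.264], [0.0, 0.0, 0.0, 1.0]]
wrist 63.2000894191599 275.961339489516 208.5438710911556 [[0.239, -0.925, -0.296, 231.507], [-0.971, -0.229, -0.07, -611.877], [-0.003, 0.304, -0.953, 372.185], [0.0, 0.0, 0.0, 1.0]]
```

View pics/scene0.png

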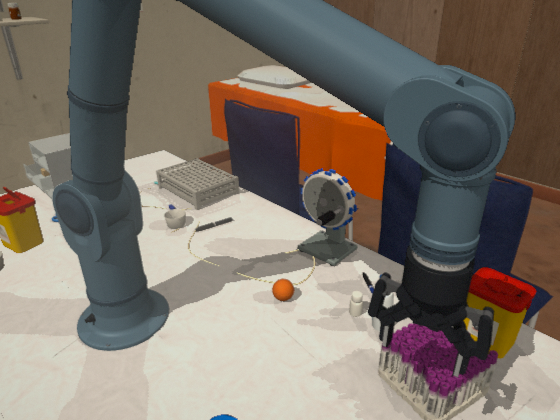

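View pics/side0.png

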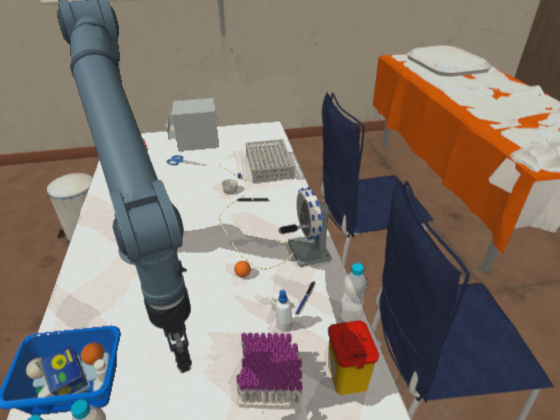

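View pics/wrist0.png

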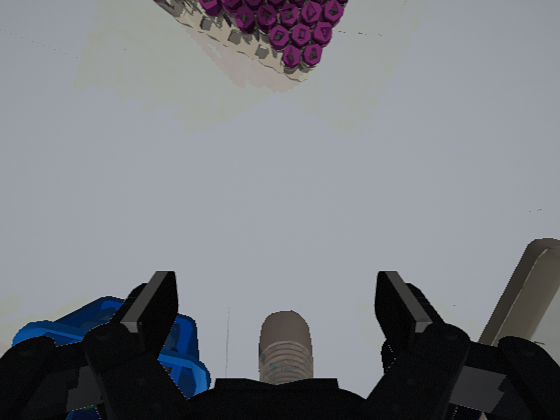

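The scene camera shows the drum at about (330,200), with the black grip at about (327,217). In the side view the grip is at about (289,229). Next I'll crop closer and triangulate.

Run:
```python
import cv2
a=cv2.imread('pics/scene0.png')[150:280,250:380];b=cv2.imread('pics/side0.png')[170:300,230:360]
cv2.imwrite('pics/crop0.png',cv2.hconcat([cv2.resize(x,(400,400),interpolation=cv2.INTER_CUBIC) for x in(a,b)]))
```

```text
(no output)
```

View pics/crop0.png

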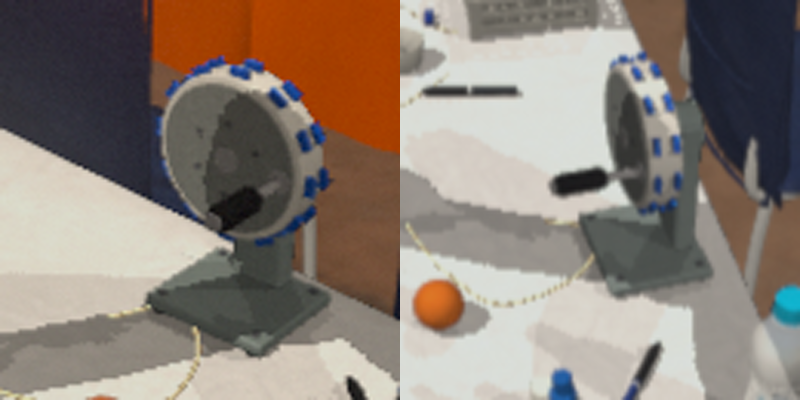

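```bash
cat > h.py <<'E'
from bench import ctrl
import numpy as np,cv2
def ray(n,p):
    i=ctrl.camera_info(n);T=np.array(i['cam_to_world']);f=210/np.tan(np.radians(i['fovy'])/2)
    d=T[:3,:3]@np.array([(p[0]-i['cx'])/f,(p[1]-i['cy'])/f,1]);return T[:3,3],d/np.linalg.norm(d)
def plane(n,p,z):
    o,d=ray(n,p);return o+d*(z-o[2])/d[2]
def tri(pa,pb,a='scene',b='side'):
    o1,d1=ray(a,pa);o2,d2=ray(b,pb)
    s=np.linalg.lstsq(np.c_[d1,-d2],o2-o1,rcond=None)[0]
    x,y=o1+s[0]*d1,o2+s[1]*d2;return (x+y)/2,np.linalg.norm(x-y)
E
python3 - <<'E'
from h import *
np.set_printoptions(precision=1,suppress=True)
def blk(n,x0,y0,w):
    g=cv2.imread(f'pics/{n}0.png')[y0:y0+w,x0:x0+w].max(2)
    m=(g<45).astype('uint8');k,l,st,c=cv2.connectedComponentsWithStats(m)
    for i in range(1,k):
        if st[i,4]>15: print(n,st[i]+[x0,y0,0,0,0],c[i]+[x0,y0])
blk('scene',300,180,60);blk('side',270,200,50)
s=3.0769
S=lambda u,v:(250+u/s,150+v/s)
D=lambda u,v:(230+(u-400)/s,170+v/s)
print('grip',tri(S(237,208),D(579,182)))
print('near',tri(S(217,219),D(556,187)));print('far',tri(S(258,197),D(604,178)))
print('pinroot',tri(S(283,182),D(637,171)))
print('plate S',[plane('scene',S(*p),18) for p in((150,296),(256,343),(328,294))])
print('plate D',[plane('side',D(*p),18) for p in((582,222),(616,287),(711,265))])
print('hub',tri(S(228,160),D(625,135)))
for nm,p,z in(('ball',(242,269),27),('cup',(230,187),21),('spray',(283,312),68),('bottle',(352,290),101)):print(nm,plane('side',p,z))
print('oint',plane('scene',(356,304),27))
E
```

```text
scene [318 210  17  16 150] [326.6 217.1]
side [281 226  16   7  76] [288.2 228.8]
grip (array([ 458.4, -207. ,  168.4]), np.float64(0.8045846371362596))
near (array([ 435.5, -206.9,  166.5]), np.float64(0.7495677526483423))
far (array([ 483.2, -207.3,  169.4]), np.float64(1.5219165974621798))
pinroot (array([ 516.8, -204.9,  170.5]), np.float64(2.818753250227598))
plate S [array([484.3, -86.7,  18. ]), array([ 496.9, -203.1,   18. ]), array([ 603.8, -197.7,   18. ])]
plate D [array([484.9, -94.8,  18. ]), array([ 499.4, -203.6,   18. ]), array([ 606.7, -189.3,   18. ])]
hub (array([ 519.4, -142.2,  167.4]), np.float64(3.763248785551528))
ball [ 310.7 -204.3   27. ]
cup [313.1 287.6  21. ]
spray [ 400.2 -429.6   68. ]
bottle [ 594.5 -416.   101. ]
oint [ 395.4 -358.3   27. ]
```

```bash
python3 -m crank '{"hand":[0.085,0.085,0.085,0.085,0.085,0.085,0.085,0.085,0.085,0.085],"delta_pos":[[-0.02,-0.02,-0.04],[-0.055,-0.065,-0.07],[-0.09,-0.105,-0.07],[-0.125,-0.145,-0.07],[-0.16,-0.185,-0.07],[-0.195,-0.23,-0.07],[-0.23,-0.27,-0.07],[-0.265,-0.31,-0.07],[-0.3,-0.35,-0.07],[-0.335,-0.39,-0.07]],"yaw":[-10,-20,-30,-40,-50,-60,-70,-80,-90,-100]}'
python3 -c "
from bench import ctrl
print(ctrl.read_state())"
```

```text
t: 1.4
eef_pos: [454.5, -211.0, 301.1]
eef_rot: [[0.912, 0.409, -0.0], [0.409, -0.912, -0.0], [-0.0, 0.0, -1.0]]
force: [0.3, -0.5, 0.0]
finger_gap: 85.0
{'t': 1.4, 'joints': array([ 46.39519774,   3.88038839, -27.16650489, 105.61652349,
         1.8932486 ,  70.94422383,  42.82822919]), 'qvel': array([-25.58128131,   8.39174516, -25.10703698,  -7.58204801,
         5.15845668,   0.32830542,  27.43784299]), 'effort': array([  1.57235999, -28.27736557,  -0.30115703, -25.02471328,
        -0.10483801,   0.16007036,  -0.31449948]), 'eef_pos': array([ 454.5191568, -210.9843277,  301.1084325]), 'eef_rot': array([[ 9.12373044e-01,  4.09359738e-01, -1.82803830e-04],
       [ 4.09359681e-01, -9.12373043e-01, -2.84386868e-04],
       [-2.83201821e-04,  1.84634395e-04, -9.99999943e-01]]), 'force': array([ 0.31791639, -0.54883226,  0.04455295]), 'torque': array([-0.0146537 , -0.04432998,  0.02819166]), 'finger_gap': 84.95519864899053}
```

```bash
python3 -m crank '{"hand":[0.085,0.085,0.085,0.085,0.085,0.085,0.085,0.085,0.085,0.085],"delta_pos":[[0,0,0],[0,0,0],[0,0,0],[0,0,0],[0,0,0],[0,0,0],[0,0,0],[0,0,0],[0,0,0],[0,0,0]],"yaw":[-10,-20,-30,-40,-50,-60,-70,-71,-71,-71]}'
python3 - <<'E'
from h import *
s=ctrl.read_state();print(s['joints'],s['eef_pos'])
i=ctrl.camera_info('wrist');np.save('pics/w1.npy',i['cam_to_world'])
for n in('wrist','scene','side'):cv2.imwrite(f'pics/{n}1.png',ctrl.capture(n)[:,:,::-1])
E
```

```text
t: 2.65
eef_pos: [454.0, -212.4, 301.2]
eef_rot: [[-0.083, 0.997, -0.0], [0.997, 0.083, 0.0], [0.0, -0.0, -1.0]]
force: [-0.6, 0.3, 0.9]
finger_gap: 84.9
[ 49.10035509   4.0909151  -29.81061838 105.48493157   2.14766172
  70.98452985 113.43165451] [ 454.01142154 -212.4198856   301.20139483]
```

View pics/wrist1.png

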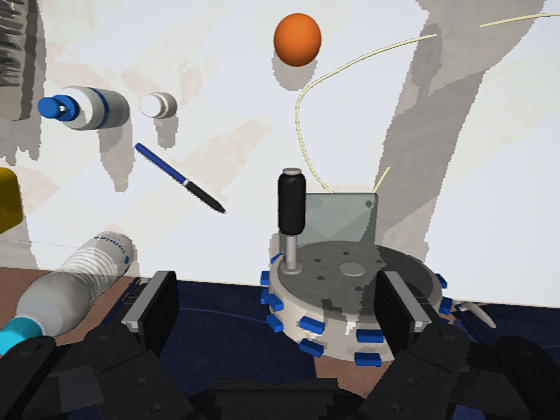

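View pics/scene1.png

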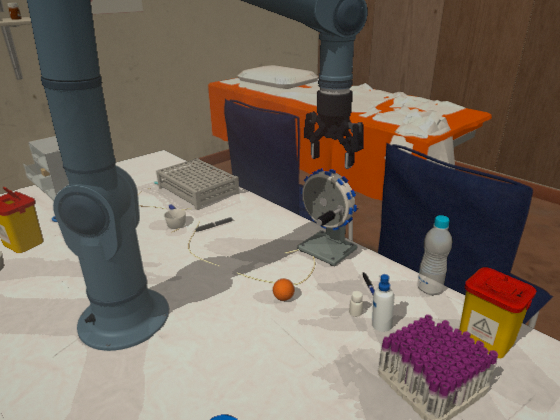

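The wrist view shows the grip at about (291,204), the pin foot at (291,268) and the hub cap at (352,269). No camera body sticks out of the gripper.

Run:
```python
from h import *
np.set_printoptions(precision=1,suppress=True)
im=cv2.imread('pics/wrist1.png');g=im[150:250,260:320].max(2)
k,l,st,c=cv2.connectedComponentsWithStats((g<50).astype('uint8'))
for i in range(1,k):
    if st[i,4]>50: print(st[i],c[i]+[260,150])
for z in(160,164,168,172): print(z,plane('wrist',(291,204),z),plane('wrist',(291,268),z))
print('hub',plane('wrist',(352,269),165),'plate',plane('wrist',(378,194),18),plane('wrist',(308,193),18))
print('gw-scene',tri((291,204),(327,217.4),'wrist','scene'),'gw-side',tri((291,204),(288.2,229),'wrist','side'))
s=3.0769
print('hub w-scene',tri((352,269),(250+228/s,150+160/s),'wrist','scene'))
```

```text
[  18   24   28   61 1522] [291.4 203.7]
160 [ 461.9 -198.5  160. ] [ 523.4 -192.5  160. ]
164 [ 460.7 -198.8  164. ] [ 521.3 -192.9  164. ]
168 [ 459.5 -199.1  168. ] [ 519.2 -193.3  168. ]
172 [ 458.3 -199.4  172. ] [ 517.2 -193.6  172. ]
hub [ 517.1 -137.7  165. ] plate [481.5 -77.7  18. ] [ 487.8 -167.9   18. ]
gw-scene (array([ 462.6, -200.5,  164. ]), np.float64(4.892855100529469)) gw-side (array([ 460.6, -198.8,  162.8]), np.float64(0.9878390026848606))
hub w-scene (array([ 519.9, -139.2,  163.8]), np.float64(5.649897312820166))
```

```bash
python3 -m crank '{"hand":[0.085,0.085,0.085,0.085,0.085,0.085,0.085,0.085,0.085,0.085],"delta_pos":[[0.003,0.002,0.01],[0.005,0.004,0.025],[0.009,0.006,0.04],[0.009,0.006,0.055],[0.009,0.006,0.07],[0.009,0.006,0.085],[0.009,0.006,0.095],[0.009,0.006,0.1],[0.009,0.006,0.1],[0.009,0.006,0.1]],"yaw":[0,0,0,0,0,-0.5,-0.5,-0.5,-0.5,-0.5]}'
python3 - <<'E'
from h import *
s=ctrl.read_state();print(s['joints'],s['eef_pos'])
for n in('wrist','scene','side'):cv2.imwrite(f'pics/{n}2.png',ctrl.capture(n)[:,:,::-1])
for n in('wrist',): print([plane(n,(291,204),z) for z in (160,170)])
a=cv2.imread('pics/scene2.png')[100:250,270:420];b=cv2.imread('pics/side2.png')[130:280,230:380]
cv2.imwrite('pics/crop2.png',cv2.hconcat([cv2.resize(x,(400,400),interpolation=cv2.INTER_CUBIC) for x in(a,b)]))
E
```

```text
t: 4.05
eef_pos: [459.8, -203.2, 201.9]
eef_rot: [[-0.093, 0.996, 0.001], [0.996, 0.093, -0.001], [-0.001, 0.001, -1.0]]
force: [0.0, -0.3, 0.2]
finger_gap: 85.2
[ 47.21867952   9.97273497 -30.42334919 112.02752695   5.85914105
  59.40959547 109.54285964] [ 459.79519473 -203.17253924  201.87316199]
[array([ 437.76796953, -196.59584052,  160.        ]), array([ 434.77241525, -197.33577333,  170.        ])]
```

View pics/wrist2.png

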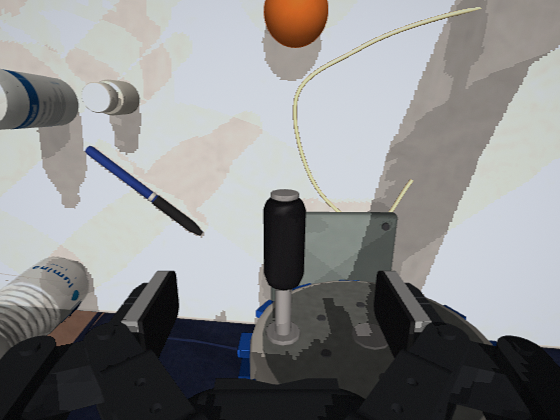

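View pics/crop2.png

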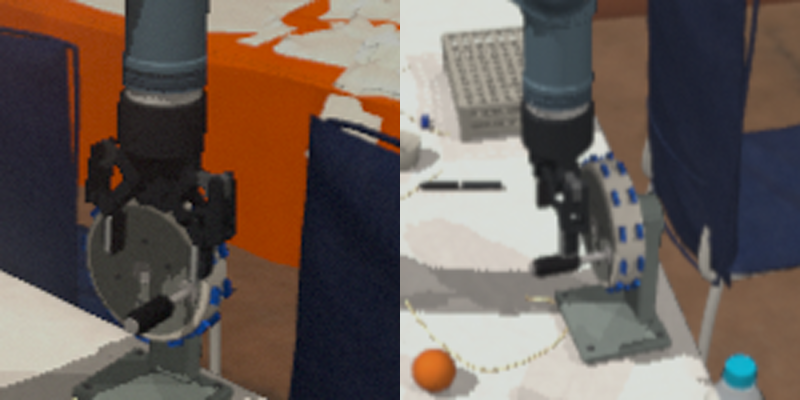

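Run:
```python
from h import *
np.set_printoptions(precision=1,suppress=True)
im=cv2.imread('pics/wrist2.png');g=im[170:310,255:315].max(2)
k,l,st,c=cv2.connectedComponentsWithStats((g<50).astype('uint8'))
for i in range(1,k):
    if st[i,4]>50: print(st[i],c[i]+[255,170])
for z in(160,165,170):print(plane('wrist',(284.5,242),z),plane('wrist',(283,334),z))
print(tri((284.5,242),(327,217.4),'wrist','scene'),tri((284.5,242),(288.2,229),'wrist','side'))
```

```text
[   9   28   42   92 3438] [283.8 242.9]
[ 461.2 -197.9  160. ] [ 524.9 -192.4  160. ]
[ 459.1 -198.2  165. ] [ 521.  -192.9  165. ]
[ 456.9 -198.6  170. ] [ 517.2 -193.4  170. ]
(array([ 462.3, -200. ,  163.3]), np.float64(6.11643049466166)) (array([ 460.3, -198. ,  162.1]), np.float64(0.06646535264464584))
```

```bash
python3 -m crank '{"hand":[0.085,0.085,0.085,0.085,0.06,0.04,0.036,0.036,0.036,0.036],"delta_pos":[[0.003,0,0.01],[0.003,0,0.025],[0.003,0,0.04],[0.003,0,0.05],[0.003,0,0.054],[0.003,0,0.054],[0.003,0,0.054],[0.003,0,0.054],[0.003,0,0.054],[0.003,0,0.054]],"yaw":[0,0,0,0,0,0,0,0,0,0]}'
python3 - <<'E'
from h import *
s=ctrl.read_state();print(s['force'],s['torque'],s['eef_pos'])
for n in('wrist','scene','side'):cv2.imwrite(f'pics/{n}3.png',ctrl.capture(n)[:,:,::-1])
a=cv2.imread('pics/scene3.png')[130:280,270:420];b=cv2.imread('pics/side3.png')[150:300,230:380]
cv2.imwrite('pics/crop3.png',cv2.hconcat([cv2.resize(x,(400,400),interpolation=cv2.INTER_CUBIC) for x in(a,b)]))
E
```

```text
t: 5.45
eef_pos: [459.1, -200.0, 147.5]
eef_rot: [[-0.093, 0.996, 0.0], [0.996, 0.093, -0.0], [-0.0, 0.0, -1.0]]
force: [-0.2, -0.3, -0.1]
finger_gap: 35.7
[-0.21171706 -0.27955432 -0.12153768] [ 0.00297581 -0.04055194 -0.04651996] [ 459.1103375  -200.03721074  147.4667533 ]
```

View pics/wrist3.png

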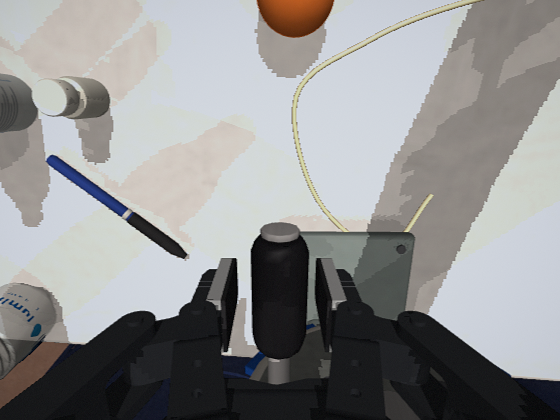

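View pics/crop3.png

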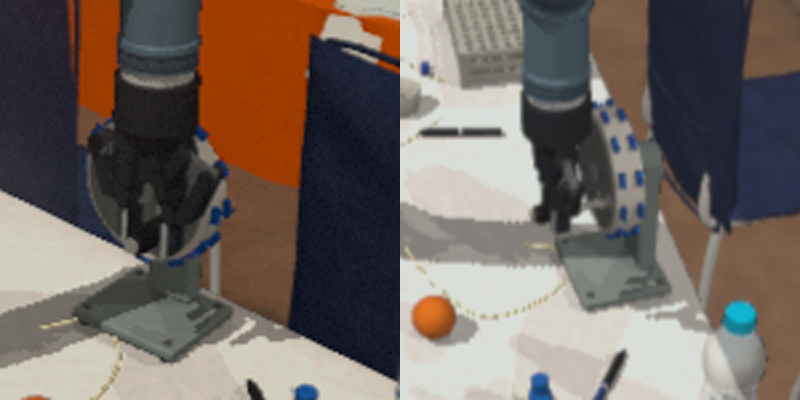

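The sleeve is centred between the pads, about 1 mm to the right. I'll close the gripper now.

```bash
python3 -m crank '{"hand":[0.03,0.015,0.01,0.01,0.01,0.01,0.01,0.01,0.01,0.01],"delta_pos":[[0.001,0,0],[0.001,0,0],[0.001,0,0],[0.001,0,0],[0.001,0,0],[0.001,0,0],[0.001,0,0],[0.001,0,0],[0.001,0,0],[0.001,0,0]],"yaw":[0,0,0,0,0,0,0,0,0,0]}'
python3 - <<'E'
from h import *
s=ctrl.read_state();print(s['force'],s['torque'],s['eef_pos'])
cv2.imwrite(f'pics/wrist4.png',ctrl.capture('wrist')[:,:,::-1])
E
```

```text
t: 6.85
eef_pos: [458.9, -198.8, 147.3]
eef_rot: [[-0.093, 0.996, -0.0], [0.996, 0.093, 0.0], [0.0, -0.0, -1.0]]
force: [-0.3, 1.6, -0.3]
finger_gap: 22.1
[-0.27302655  1.55329584 -0.32508035] [ 0.24637856  0.06434981 -0.03226838] [ 458.91154305 -198.79650042  147.26425035]
```

View pics/wrist4.png

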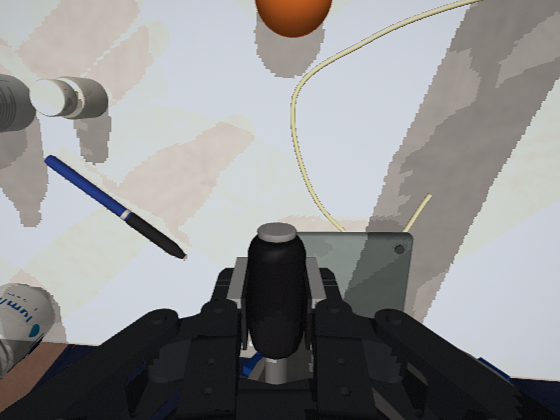

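Gripped with a 22 mm gap and low force. Next come the circle offsets, with the axle at z=165 and the crank at about 89°.

```bash
cat > arc.py <<'E'
import sys,numpy as np
a,b,n=map(float,sys.argv[1:4]);r=55
for t in np.linspace(a,b,int(n)+1)[1:]:
    f=np.radians([a,t]);print(round(t,1),np.round(-r*(np.sin(f[1])-np.sin(f[0]))*2)/2,np.round(-r*(np.cos(f[1])-np.cos(f[0]))*2)/2)
E
python3 arc.py 89 119 10
```

```text
92.0 0.0 3.0
95.0 0.0 6.0
98.0 0.5 8.5
101.0 1.0 11.5
104.0 1.5 14.5
107.0 2.5 17.0
110.0 3.5 20.0
113.0 4.5 22.5
116.0 5.5 25.0
119.0 7.0 27.5
```

```bash
cat > rd.py <<'E'
from h import *
import json
yaw=np.radians(5.35);Y=np.array([-np.sin(yaw),np.cos(yaw),0]);X=np.array([np.cos(yaw),np.sin(yaw),0])
C=np.array([453.8,-144.0,146.3])
s=ctrl.read_state();d=s['eef_pos']-C;y,z=d@Y,d[2]
th=np.arctan2(-y,z);F=s['force'];fy,fz=F@Y,F[2]
tang=-fy*np.cos(th)-fz*np.sin(th);rad=-fy*np.sin(th)+fz*np.cos(th)
print('t',s['t'],'th',round(np.degrees(th)%360,1),'r',round(np.hypot(y,z),1),'Ft',round(tang,2),'Frad',round(rad,2),'Fx',round(F@X,2),'gap',round(s['finger_gap'],1),'speed',np.abs(s['qvel']).max().round(1), 'M',s['torque'].round(2))
open('log.txt','a').write(json.dumps([float(s['t']),float(np.degrees(th)%360),float(tang),float(rad),float(y),float(z)])+'\n')
E
python3 -m crank '{"hand":[0.01,0.01,0.01,0.01,0.01,0.01,0.01,0.01,0.01,0.01],"delta_pos":[[0,0,0.003],[0,0,0.006],[0.0005,0,0.0085],[0.001,0,0.0115],[0.0015,0,0.0145],[0.0025,0,0.017],[0.0035,0,0.02],[0.0045,0,0.0225],[0.0055,0,0.025],[0.007,0,0.0275]],"yaw":[0,0,0,0,0,0,0,0,0,0]}'; python3 rd.py; python3 arc.py 119 149 10
```

```text
t: 8.15
eef_pos: [458.2, -190.1, 119.9]
eef_rot: [[-0.094, 0.996, -0.001], [0.996, 0.094, 0.002], [0.002, -0.001, -1.0]]
force: [-3.1, 5.9, 5.9]
finger_gap: 22.4
t 8.15 th 119.7 r 53.3 Ft -2.02 Frad -8.3 Fx -2.55 gap 22.4 speed 2.4 M [ 1.36  0.53 -0.06]
122.0 1.5 2.5
125.0 3.0 5.0
128.0 5.0 7.0
131.0 6.5 9.5
134.0 8.5 11.5
137.0 10.5 13.5
140.0 13.0 15.5
143.0 15.0 17.5
146.0 17.5 19.0
149.0 20.0 20.5
```

```bash
sed -i 's/146.3/150.5/' rd.py
cat > arc.py <<'E'
# cmd y, z rel. centre; start angle, end angle
import sys,numpy as np
y,z,a,b=map(float,sys.argv[1:5]);r=55
o=[]
for t in np.linspace(a,b,11)[1:]:
    f=np.radians(t);o.append((round(t,1),np.round((-r*np.sin(f)-y)*2)/2,np.round((z-r*np.cos(f))*2)/2))
print(*o,sep='\n');print('end cmd',y+o[-1][1],z-o[-1][2])
E
python3 rd.py; python3 arc.py -48 -30.7 124 156
```

```text
t 8.15 th 123.5 r 55.5 Ft -1.47 Frad -8.42 Fx -2.55 gap 22.4 speed 2.4 M [ 1.36  0.53 -0.06]
(np.float64(127.2), np.float64(4.0), np.float64(2.5))
(np.float64(130.4), np.float64(6.0), np.float64(5.0))
(np.float64(133.6), np.float64(8.0), np.float64(7.0))
(np.float64(136.8), np.float64(10.5), np.float64(9.5))
(np.float64(140.0), np.float64(12.5), np.float64(11.5))
(np.float64(143.2), np.float64(15.0), np.float64(13.5))
(np.float64(146.4), np.float64(17.5), np.float64(15.0))
(np.float64(149.6), np.float64(20.0), np.float64(16.5))
(np.float64(152.8), np.float64(23.0), np.float64(18.0))
(np.float64(156.0), np.float64(25.5), np.float64(19.5))
end cmd -22.5 -50.2
```

```bash
python3 -m crank '{"hand":[0.01,0.01,0.01,0.01,0.01,0.01,0.01,0.01,0.01,0.01],"delta_pos":[[0.004,0,0.0025],[0.006,0,0.005],[0.008,0,0.007],[0.0105,0,0.0095],[0.0125,0,0.0115],[0.015,0,0.0135],[0.0175,0,0.015],[0.02,0,0.0165],[0.023,0,0.018],[0.0255,0,0.0195]],"yaw":[0,0,0,0,0,0,0,0,0,0]}'; python3 rd.py; python3 arc.py -22.5 -50.2 156 188
```

```text
t: 9.4
eef_pos: [456.1, -167.3, 100.2]
eef_rot: [[-0.093, 0.996, 0.001], [0.996, 0.093, -0.001], [-0.001, 0.001, -1.0]]
force: [1.6, -3.1, 1.2]
finger_gap: 21.8
t 9.4 th 155.1 r 55.5 Ft -3.47 Frad 0.25 Fx 1.27 gap 21.8 speed 2.7 M [-0.62 -0.05 -0.02]
(np.float64(159.2), np.float64(3.0), np.float64(1.0))
(np.float64(162.4), np.float64(6.0), np.float64(2.0))
(np.float64(165.6), np.float64(9.0), np.float64(3.0))
(np.float64(168.8), np.float64(12.0), np.float64(4.0))
(np.float64(172.0), np.float64(15.0), np.float64(4.5))
(np.float64(175.2), np.float64(18.0), np.float64(4.5))
(np.float64(178.4), np.float64(21.0), np.float64(5.0))
(np.float64(181.6), np.float64(24.0), np.float64(5.0))
(np.float64(184.8), np.float64(27.0), np.float64(4.5))
(np.float64(188.0), np.float64(30.0), np.float64(4.5))
end cmd 7.5 -54.7
```

Radial force is near zero, so the corrected centre is right. I'll continue.

```bash
python3 -m crank '{"hand":[0.01,0.01,0.01,0.01,0.01,0.01,0.01,0.01,0.01,0.01],"delta_pos":[[0.003,0,0.001],[0.006,0,0.002],[0.009,0,0.003],[0.012,0,0.004],[0.015,0,0.0045],[0.018,0,0.0045],[0.021,0,0.005],[0.024,0,0.005],[0.027,0,0.0045],[0.03,0,0.0045]],"yaw":[0,0,0,0,0,0,0,0,0,0]}'; python3 rd.py; python3 arc.py 7.5 -54.7 188 220
```

```text
t: 10.65
eef_pos: [453.4, -137.0, 95.4]
eef_rot: [[-0.093, 0.996, 0.001], [0.996, 0.093, -0.0], [-0.0, 0.001, -1.0]]
force: [4.2, -5.7, -3.4]
finger_gap: 22.4
t 10.65 th 187.2 r 55.5 Ft -6.47 Frad 2.59 Fx 3.62 gap 22.4 speed 2.7 M [-1.04 -0.54 -0.05]
(np.float64(191.2), np.float64(3.0), np.float64(-0.5))
(np.float64(194.4), np.float64(6.0), np.float64(-1.5))
(np.float64(197.6), np.float64(9.0), np.float64(-2.5))
(np.float64(200.8), np.float64(12.0), np.float64(-3.5))
(np.float64(204.0), np.float64(15.0), np.float64(-4.5))
(np.float64(207.2), np.float64(17.5), np.float64(-6.0))
(np.float64(210.4), np.float64(20.5), np.float64(-7.5))
(np.float64(213.6), np.float64(23.0), np.float64(-9.0))
(np.float64(216.8), np.float64(25.5), np.float64(-10.5))
(np.float64(220.0), np.float64(28.0), np.float64(-12.5))
end cmd 35.5 -42.2
```

```bash
python3 -m crank '{"hand":[0.01,0.01,0.01,0.01,0.01,0.01,0.01,0.01,0.01,0.01],"delta_pos":[[0.003,0,-0.0005],[0.006,0,-0.0015],[0.009,0,-0.0025],[0.012,0,-0.0035],[0.015,0,-0.0045],[0.0175,0,-0.006],[0.0205,0,-0.0075],[0.023,0,-0.009],[0.0255,0,-0.0105],[0.028,0,-0.0125]],"yaw":[0,0,0,0,0,0,0,0,0,0]}'; python3 rd.py; python3 arc.py 35.5 -42.2 220 252
```

```text
t: 11.9
eef_pos: [450.9, -109.0, 107.7]
eef_rot: [[-0.093, 0.996, 0.002], [0.996, 0.093, 0.0], [-0.0, 0.002, -1.0]]
force: [4.2, -5.0, -6.8]
finger_gap: 22.2
t 11.9 th 219.3 r 55.4 Ft -8.46 Frad 1.9 Fx 3.71 gap 22.2 speed 2.3 M [-0.97 -0.93 -0.02]
(np.float64(223.2), np.float64(2.0), np.float64(-2.0))
(np.float64(226.4), np.float64(4.5), np.float64(-4.5))
(np.float64(229.6), np.float64(6.5), np.float64(-6.5))
(np.float64(232.8), np.float64(8.5), np.float64(-9.0))
(np.float64(236.0), np.float64(10.0), np.float64(-11.5))
(np.float64(239.2), np.float64(11.5), np.float64(-14.0))
(np.float64(242.4), np.float64(13.0), np.float64(-16.5))
(np.float64(245.6), np.float64(14.5), np.float64(-19.5))
(np.float64(248.8), np.float64(16.0), np.float64(-22.5))
(np.float64(252.0), np.float64(17.0), np.float64(-25.0))
end cmd 52.5 -17.200000000000003
```

```bash
python3 -m crank '{"hand":[0.01,0.01,0.01,0.01,0.01,0.01,0.01,0.01,0.01,0.01],"delta_pos":[[0.002,0,-0.002],[0.0045,0,-0.0045],[0.0065,0,-0.0065],[0.0085,0,-0.009],[0.01,0,-0.0115],[0.0115,0,-0.014],[0.013,0,-0.0165],[0.0145,0,-0.0195],[0.016,0,-0.0225],[0.017,0,-0.025]],"yaw":[0,0,0,0,0,0,0,0,0,0]}'; python3 rd.py; python3 arc.py 52.5 -17.2 252 284
```

```text
t: 13.15
eef_pos: [449.4, -92.0, 132.4]
eef_rot: [[-0.094, 0.996, 0.002], [0.996, 0.094, 0.0], [-0.0, 0.002, -1.0]]
force: [5.4, -4.8, -9.8]
finger_gap: 22.1
t 13.15 th 250.9 r 55.2 Ft -11.03 Frad -1.76 Fx 4.97 gap 22.1 speed 2.2 M [-1.   -1.17 -0.06]
(np.float64(255.2), np.float64(0.5), np.float64(-3.0))
(np.float64(258.4), np.float64(1.5), np.float64(-6.0))
(np.float64(261.6), np.float64(2.0), np.float64(-9.0))
(np.float64(264.8), np.float64(2.5), np.float64(-12.0))
(np.float64(268.0), np.float64(2.5), np.float64(-15.5))
(np.float64(271.2), np.float64(2.5), np.float64(-18.5))
(np.float64(274.4), np.float64(2.5), np.float64(-21.5))
(np.float64(277.6), np.float64(2.0), np.float64(-24.5))
(np.float64(280.8), np.float64(1.5), np.float64(-27.5))
(np.float64(284.0), np.float64(1.0), np.float64(-30.5))
end cmd 53.5 13.3
```

```bash
python3 -m crank '{"hand":[0.01,0.01,0.01,0.01,0.01,0.01,0.01,0.01,0.01,0.01],"delta_pos":[[0.0005,0.001,-0.003],[0.0015,0.001,-0.006],[0.002,0.001,-0.009],[0.0025,0.001,-0.012],[0.0025,0.001,-0.0155],[0.0025,0.001,-0.0185],[0.0025,0.001,-0.0215],[0.002,0.001,-0.0245],[0.0015,0.001,-0.0275],[0.001,0.001,-0.0305]],"yaw":[0,0,0,0,0,0,0,0,0,0]}'; python3 rd.py; python3 arc.py 53.5 13.3 284 316
```

```text
t: 14.4
eef_pos: [449.2, -90.4, 161.8]
eef_rot: [[-0.094, 0.996, 0.0], [0.996, 0.094, 0.001], [0.001, 0.0, -1.0]]
force: [5.6, -3.6, -11.6]
finger_gap: 21.9
t 14.4 th 281.8 r 55.0 Ft -10.56 Frad -6.39 Fx 5.27 gap 21.9 speed 2.8 M [-0.83 -1.24 -0.06]
(np.float64(287.2), np.float64(-1.0), np.float64(-3.0))
(np.float64(290.4), np.float64(-2.0), np.float64(-6.0))
(np.float64(293.6), np.float64(-3.0), np.float64(-8.5))
(np.float64(296.8), np.float64(-4.5), np.float64(-11.5))
(np.float64(300.0), np.float64(-6.0), np.float64(-14.0))
(np.float64(303.2), np.float64(-7.5), np.float64(-17.0))
(np.float64(306.4), np.float64(-9.0), np.float64(-19.5))
(np.float64(309.6), np.float64(-11.0), np.float64(-22.0))
(np.float64(312.8), np.float64(-13.0), np.float64(-24.0))
(np.float64(316.0), np.float64(-15.5), np.float64(-26.5))
end cmd 38.0 39.8
```

```bash
python3 -m crank '{"hand":[0.01,0.01,0.01,0.01,0.01,0.01,0.01,0.01,0.01,0.01],"delta_pos":[[-0.002,0.001,-0.003],[-0.003,0.001,-0.0055],[-0.004,0.001,-0.008],[-0.0055,0.001,-0.011],[-0.007,0.001,-0.0135],[-0.0085,0.001,-0.016],[-0.01,0.001,-0.0185],[-0.012,0.001,-0.021],[-0.014,0.001,-0.023],[-0.0165,0.001,-0.0255]],"yaw":[0,0,0,0,0,0,0,0,0,0]}'; python3 rd.py; python3 arc.py 37 38.8 316 348
```

```text
t: 15.65
eef_pos: [450.6, -105.3, 188.9]
eef_rot: [[-0.094, 0.996, -0.004], [0.996, 0.094, 0.003], [0.003, -0.004, -1.0]]
force: [-1.9, 5.2, -9.2]
finger_gap: 22.3
t 15.65 th 314.7 r 54.6 Ft -10.34 Frad -2.64 Fx -1.45 gap 22.3 speed 3.3 M [ 1.21  0.45 -0.07]
(np.float64(319.2), np.float64(-1.0), np.float64(-3.0))
(np.float64(322.4), np.float64(-3.5), np.float64(-5.0))
(np.float64(325.6), np.float64(-6.0), np.float64(-6.5))
(np.float64(328.8), np.float64(-8.5), np.float64(-8.0))
(np.float64(332.0), np.float64(-11.0), np.float64(-10.0))
(np.float64(335.2), np.float64(-14.0), np.float64(-11.0))
(np.float64(338.4), np.float64(-17.0), np.float64(-12.5))
(np.float64(341.6), np.float64(-19.5), np.float64(-13.5))
(np.float64(344.8), np.float64(-22.5), np.float64(-14.5))
(np.float64(348.0), np.float64(-25.5), np.float64(-15.0))
end cmd 11.5 53.8
```

```bash
python3 -m crank '{"hand":[0.01,0.01,0.01,0.01,0.01,0.01,0.01,0.01,0.01,0.01],"delta_pos":[[-0.0015,0,-0.003],[-0.004,0,-0.005],[-0.006,0,-0.0065],[-0.0085,0,-0.008],[-0.011,0,-0.01],[-0.014,0,-0.011],[-0.017,0,-0.0125],[-0.0195,0,-0.0135],[-0.0225,0,-0.0145],[-0.0255,0,-0.015]],"yaw":[0,0,0,0,0,0,0,0,0,0]}'; python3 rd.py; python3 arc.py 11.5 53.8 348 380
cat > fit.py <<'E'
import json,numpy as np
D=np.array([json.loads(l)[:3] for l in open('log.txt')][1:]);th=np.radians(D[:,1]);
for c in(None,6.0):
  for w in (0,):
    A=np.c_[np.sin(th),np.cos(th)];b=-D[:,2]
    if c is None:A=np.c_[A,np.ones(len(b))]
    else:b=b-c
    x=np.linalg.lstsq(A,b,rcond=None)[0];pk=np.degrees(np.arctan2(x[0],x[1]))%360
    print('amp',np.hypot(*x[:2]),'peak at',pk,'const',x[2:],'heavy-down crank angle',(pk-90)%360,'res',np.round(A@x-b,1))
E
python3 fit.py
```

```text
t: 16.9
eef_pos: [452.9, -131.5, 203.6]
eef_rot: [[-0.094, 0.996, -0.004], [0.996, 0.094, 0.002], [0.003, -0.004, -1.0]]
force: [-4.9, 5.9, -9.2]
finger_gap: 22.1
t 16.9 th 346.8 r 54.6 Ft -8.28 Frad -7.5 Fx -4.38 gap 22.1 speed 2.4 M [ 1.24  0.86 -0.01]
(np.float64(351.2), np.float64(-3.0), np.float64(-0.5))
(np.float64(354.4), np.float64(-6.0), np.float64(-1.0))
(np.float64(357.6), np.float64(-9.0), np.float64(-1.0))
(np.float64(360.8), np.float64(-12.5), np.float64(-1.0))
(np.float64(364.0), np.float64(-15.5), np.float64(-1.0))
(np.float64(367.2), np.float64(-18.5), np.float64(-1.0))
(np.float64(370.4), np.float64(-21.5), np.float64(-0.5))
(np.float64(373.6), np.float64(-24.5), np.float64(0.5))
(np.float64(376.8), np.float64(-27.5), np.float64(1.0))
(np.float64(380.0), np.float64(-30.5), np.float64(2.0))
end cmd -19.0 51.8
amp 4.9603439290134395 peak at 278.63226773138825 const [6.21468735] heavy-down crank angle 188.63226773138825 res [ 0.2 -0.  -0.4  0.3 -0.4  0.6 -0.1 -0.2]
amp 5.106627427531161 peak at 277.0765577732602 const [] heavy-down crank angle 187.07655777326022 res [-0.  -0.2 -0.5  0.3 -0.5  0.5 -0.3 -0.5]
```

The fit is clean: the resistance peaks near 278°, so the heavy side is at the bottom with the crank at about 188°. I'll go back the way I came, reading forces in the other direction as a check.

```bash
python3 arc.py 11.5 55.3 347 307
```

```text
(np.float64(343.0), np.float64(4.5), np.float64(2.5))
(np.float64(339.0), np.float64(8.0), np.float64(4.0))
(np.float64(335.0), np.float64(11.5), np.float64(5.5))
(np.float64(331.0), np.float64(15.0), np.float64(7.0))
(np.float64(327.0), np.float64(18.5), np.float64(9.0))
(np.float64(323.0), np.float64(21.5), np.float64(11.5))
(np.float64(319.0), np.float64(24.5), np.float64(14.0))
(np.float64(315.0), np.float64(27.5), np.float64(16.5))
(np.float64(311.0), np.float64(30.0), np.float64(19.0))
(np.float64(307.0), np.float64(32.5), np.float64(22.0))
end cmd 44.0 33.3
```

```bash
python3 -m crank '{"hand":[0.01,0.01,0.01,0.01,0.01,0.01,0.01,0.01,0.01,0.01],"delta_pos":[[0.0045,-0.001,0.0025],[0.008,-0.001,0.004],[0.0115,-0.001,0.0055],[0.015,-0.001,0.007],[0.0185,-0.001,0.009],[0.0215,-0.001,0.0115],[0.0245,-0.001,0.014],[0.0275,-0.001,0.0165],[0.03,-0.001,0.019],[0.0325,-0.001,0.022]],"yaw":[0,0,0,0,0,0,0,0,0,0]}'; python3 rd.py; python3 arc.py 44.0 32.5 307 267
```

```text
t: 18.15
eef_pos: [450.4, -102.0, 185.1]
eef_rot: [[-0.092, 0.996, -0.002], [0.996, 0.092, -0.003], [-0.003, -0.002, -1.0]]
force: [-9.1, 2.5, 4.6]
finger_gap: 22.0
t 18.15 th 309.4 r 54.5 Ft 1.42 Frad 5.5 Fx -8.78 gap 22.0 speed 3.6 M [0.53 1.91 0.01]
(np.float64(303.0), np.float64(2.0), np.float64(2.5))
(np.float64(299.0), np.float64(4.0), np.float64(6.0))
(np.float64(295.0), np.float64(6.0), np.float64(9.5))
(np.float64(291.0), np.float64(7.5), np.float64(13.0))
(np.float64(287.0), np.float64(8.5), np.float64(16.5))
(np.float64(283.0), np.float64(9.5), np.float64(20.0))
(np.float64(279.0), np.float64(10.5), np.float64(24.0))
(np.float64(275.0), np.float64(11.0), np.float64(27.5))
(np.float64(271.0), np.float64(11.0), np.float64(31.5))
(np.float64(267.0), np.float64(11.0), np.float64(35.5))
end cmd 55.0 -3.0
```

```bash
python3 -m crank '{"hand":[0.01,0.01,0.01,0.01,0.01,0.01,0.01,0.01,0.01,0.01],"delta_pos":[[0.002,-0.001,0.0025],[0.004,-0.0015,0.006],[0.006,-0.0015,0.0095],[0.0075,-0.0015,0.013],[0.0085,-0.0015,0.0165],[0.0095,-0.0015,0.02],[0.0105,-0.0015,0.024],[0.011,-0.0015,0.0275],[0.011,-0.0015,0.0315],[0.011,-0.0015,0.0355]],"yaw":[0,0,0,0,0,0,0,0,0,0]}'; python3 rd.py; python3 arc.py 55 -3 267 227
```

```text
t: 19.4
eef_pos: [449.3, -89.4, 149.0]
eef_rot: [[-0.093, 0.996, 0.001], [0.996, 0.093, -0.001], [-0.001, 0.001, -1.0]]
force: [-5.9, 4.9, 1.4]
finger_gap: 22.0
t 19.4 th 268.4 r 54.8 Ft 1.57 Frad 5.36 Fx -5.43 gap 22.0 speed 4.0 M [ 1.05  1.19 -0.07]
(np.float64(263.0), np.float64(-0.5), np.float64(3.5))
(np.float64(259.0), np.float64(-1.0), np.float64(7.5))
(np.float64(255.0), np.float64(-2.0), np.float64(11.0))
(np.float64(251.0), np.float64(-3.0), np.float64(15.0))
(np.float64(247.0), np.float64(-4.5), np.float64(18.5))
(np.float64(243.0), np.float64(-6.0), np.float64(22.0))
(np.float64(239.0), np.float64(-8.0), np.float64(25.5))
(np.float64(235.0), np.float64(-10.0), np.float64(28.5))
(np.float64(231.0), np.float64(-12.5), np.float64(31.5))
(np.float64(227.0), np.float64(-15.0), np.float64(34.5))
end cmd 40.0 -37.5
```

```bash
python3 -m crank '{"hand":[0.01,0.01,0.01,0.01,0.01,0.01,0.01,0.01,0.01,0.01],"delta_pos":[[-0.0005,-0.0005,0.0035],[-0.001,-0.0005,0.0075],[-0.002,-0.0005,0.011],[-0.003,-0.0005,0.015],[-0.0045,-0.0005,0.0185],[-0.006,-0.0005,0.022],[-0.008,-0.0005,0.0255],[-0.01,-0.0005,0.0285],[-0.0125,-0.0005,0.0315],[-0.015,-0.0005,0.0345]],"yaw":[0,0,0,0,0,0,0,0,0,0]}'; python3 rd.py; python3 arc.py 40 -37.5 227 187
```

```text
t: 20.65
eef_pos: [450.4, -103.0, 113.7]
eef_rot: [[-0.094, 0.996, 0.002], [0.996, 0.094, 0.001], [0.001, 0.002, -1.0]]
force: [-3.8, 8.3, -2.3]
finger_gap: 22.0
t 20.65 th 228.2 r 55.2 Ft 4.03 Frad 8.0 Fx -3.0 gap 22.0 speed 3.1 M [ 1.52  0.76 -0.05]
(np.float64(223.0), np.float64(-2.5), np.float64(2.5))
(np.float64(219.0), np.float64(-5.5), np.float64(5.0))
(np.float64(215.0), np.float64(-8.5), np.float64(7.5))
(np.float64(211.0), np.float64(-11.5), np.float64(9.5))
(np.float64(207.0), np.float64(-15.0), np.float64(11.5))
(np.float64(203.0), np.float64(-18.5), np.float64(13.0))
(np.float64(199.0), np.float64(-22.0), np.float64(14.5))
(np.float64(195.0), np.float64(-26.0), np.float64(15.5))
(np.float64(191.0), np.float64(-29.5), np.float64(16.5))
(np.float64(187.0), np.float64(-33.5), np.float64(17.0))
end cmd 6.5 -54.5
```

```bash
python3 -m crank '{"hand":[0.01,0.01,0.01,0.01,0.01,0.01,0.01,0.01,0.01,0.01],"delta_pos":[[-0.0025,-0.0005,0.0025],[-0.0055,-0.0005,0.005],[-0.0085,-0.0005,0.0075],[-0.0115,-0.0005,0.0095],[-0.015,-0.0005,0.0115],[-0.0185,-0.0005,0.013],[-0.022,-0.0005,0.0145],[-0.026,-0.0005,0.0155],[-0.0295,-0.0005,0.0165],[-0.0335,-0.0005,0.017]],"yaw":[0,0,0,0,0,0,0,0,0,0]}'; python3 rd.py; python3 arc.py 6.5 -54.5 187 147
```

```text
t: 21.9
eef_pos: [453.3, -135.8, 95.8]
eef_rot: [[-0.095, 0.996, 0.002], [0.996, 0.095, 0.003], [0.002, 0.003, -1.0]]
force: [-0.2, 8.6, -9.9]
finger_gap: 22.0
t 21.9 th 188.5 r 55.3 Ft 7.02 Frad 11.09 Fx 0.64 gap 22.0 speed 3.2 M [ 1.66  0.06 -0.06]
(np.float64(183.0), np.float64(-3.5), np.float64(0.5))
(np.float64(179.0), np.float64(-7.5), np.float64(0.5))
(np.float64(175.0), np.float64(-11.5), np.float64(0.5))
(np.float64(171.0), np.float64(-15.0), np.float64(-0.0))
(np.float64(167.0), np.float64(-19.0), np.float64(-1.0))
(np.float64(163.0), np.float64(-22.5), np.float64(-2.0))
(np.float64(159.0), np.float64(-26.0), np.float64(-3.0))
(np.float64(155.0), np.float64(-29.5), np.float64(-4.5))
(np.float64(151.0), np.float64(-33.0), np.float64(-6.5))
(np.float64(147.0), np.float64(-36.5), np.float64(-8.5))
end cmd -30.0 -46.0
```

```bash
python3 -m crank '{"hand":[0.01,0.01,0.01,0.01,0.01,0.01,0.01,0.01,0.01,0.01],"delta_pos":[[-0.0035,0,0.002],[-0.0075,0,0.0025],[-0.0115,0,0.0025],[-0.015,0,0.002],[-0.019,0,0.001],[-0.0225,0,0],[-0.026,0,-0.001],[-0.0295,0,-0.0025],[-0.033,0,-0.0045],[-0.0365,0,-0.0065]],"yaw":[0,0,0,0,0,0,0,0,0,0]}'; python3 rd.py
cat > fit2.py <<'E'
import json,numpy as np
D=np.array([json.loads(l)[:3] for l in open('log.txt')][1:]);th=np.radians(D[:,1]);d=np.where(D[:,0]>17,-1,1)
A=np.c_[np.sin(th),np.cos(th),d];b=-D[:,2]
for m in(d!=0,d>0,d<0):
    x=np.linalg.lstsq(A[m],b[m],rcond=None)[0];print(x,'heavy-down crank',(np.degrees(np.arctan2(x[0],x[1]))-90)%360,'res',np.round((A@x-b)[m],1))
E
python3 fit2.py
```

```text
t: 23.15
eef_pos: [456.6, -172.6, 103.0]
eef_rot: [[-0.094, 0.996, 0.002], [0.996, 0.094, 0.002], [0.002, 0.002, -1.0]]
force: [-1.1, 7.6, -4.7]
finger_gap: 22.2
t 23.15 th 148.8 r 55.5 Ft 8.98 Frad 0.11 Fx -0.38 gap 22.2 speed 4.0 M [ 1.72  0.39 -0.03]
[-4.71683731  0.97957962  6.29456783] heavy-down crank 191.7322549684851 res [ 0.3 -0.1 -0.6  0.1 -0.6  0.6  0.   0.  -0.6 -0.   0.6  0.4 -0.6]
[-4.9041532   0.74450876  6.21468735] heavy-down crank 188.63226773138825 res [ 0.2 -0.  -0.4  0.3 -0.4  0.6 -0.1 -0.2]
[-3.74293313  1.98769299  5.45286595] heavy-down crank 207.97063643695014 res [ 0.1 -0.2  0.   0.2 -0.1]
```

```bash
python3 arc.py -30 -48 147 191
```

```text
(np.float64(151.4), np.float64(3.5), np.float64(0.5))
(np.float64(155.8), np.float64(7.5), np.float64(2.0))
(np.float64(160.2), np.float64(11.5), np.float64(3.5))
(np.float64(164.6), np.float64(15.5), np.float64(5.0))
(np.float64(169.0), np.float64(19.5), np.float64(6.0))
(np.float64(173.4), np.float64(23.5), np.float64(6.5))
(np.float64(177.8), np.float64(28.0), np.float64(7.0))
(np.float64(182.2), np.float64(32.0), np.float64(7.0))
(np.float64(186.6), np.float64(36.5), np.float64(6.5))
(np.float64(191.0), np.float64(40.5), np.float64(6.0))
end cmd 10.5 -54.0
```

```bash
python3 -m crank '{"hand":[0.01,0.01,0.01,0.01,0.01,0.01,0.01,0.01,0.01,0.01],"delta_pos":[[0.0035,0,0.0005],[0.0075,0,0.002],[0.0115,0,0.0035],[0.0155,0,0.005],[0.0195,0,0.006],[0.0235,0,0.0065],[0.028,0,0.007],[0.032,0,0.007],[0.0365,0,0.0065],[0.0405,0,0.006]],"yaw":[0,0,0,0,0,0,0,0,0,0]}'; python3 rd.py
python3 -m crank '{"hand":[0.01,0.01,0.01,0.01,0.01,0.01,0.01,0.01,0.01,0.01],"delta_pos":[[0.001,0,0],[0.001,0,0],[0.001,0,0],[0.001,0,0],[0.001,0,0],[0.001,0,0],[0.001,0,0],[0.001,0,0],[0.001,0,0],[0.001,0,0]],"yaw":[0,0,0,0,0,0,0,0,0,0]}'; python3 rd.py
python3 - <<'E'
from h import *
for n in('wrist','scene','side'):cv2.imwrite(f'pics/{n}5.png',ctrl.capture(n)[:,:,::-1])
a=cv2.imread('pics/scene5.png')[150:280,270:400];b=cv2.imread('pics/wrist5.png')
cv2.imwrite('pics/crop5.png',cv2.hconcat([cv2.resize(a,(350,350),interpolation=cv2.INTER_CUBIC),cv2.resize(b,(440,350))]))
E
python3 rd.py
```

```text
t: 24.4
eef_pos: [453.2, -134.1, 95.9]
eef_rot: [[-0.093, 0.996, 0.004], [0.996, 0.093, -0.001], [-0.001, 0.004, -1.0]]
force: [2.5, -5.0, -5.6]
finger_gap: 22.0
t 24.4 th 190.3 r 55.5 Ft -6.13 Frad 4.55 Fx 2.05 gap 22.0 speed 3.2 M [-1.01 -0.49 -0.09]
t: 25.65
eef_pos: [453.1, -133.0, 96.1]
eef_rot: [[-0.094, 0.996, 0.004], [0.996, 0.094, -0.0], [-0.001, 0.004, -1.0]]
force: [2.9, -4.2, -4.2]
finger_gap: 22.1
t 25.65 th 191.5 r 55.5 Ft -5.17 Frad 3.22 Fx 2.45 gap 22.1 speed 0.1 M [-0.89 -0.52 -0.09]
t 25.8 th 191.4 r 55.5 Ft -5.26 Frad 3.52 Fx 1.83 gap 22.5 speed 0.1 M [-0.89 -0.52 -0.07]
```

View pics/crop5.png

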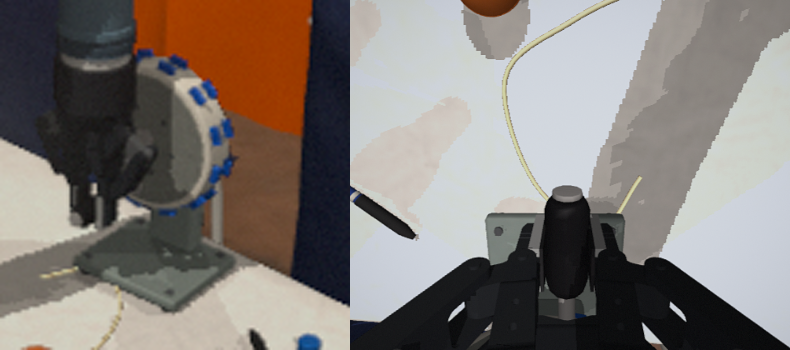

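View pics/scene5.png

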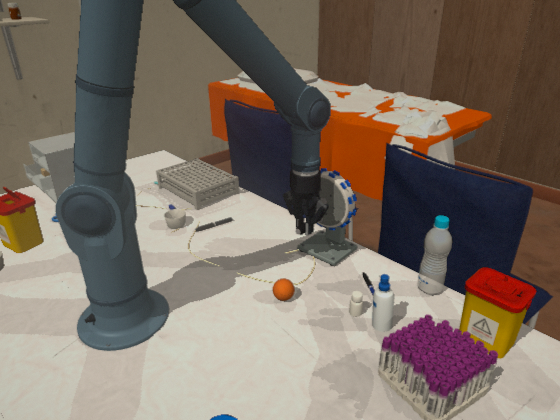

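The grip is held at the bottom: the sleeve sits between the pads at about (570,240) in the right half of the crop. In the scene view the bottle, spray, small bottle, cup and ball are where they were, and the drum is still.

```bash
python3 -c "
from bench import ctrl
print(ctrl.sign_off())"
```

```text
the job is handed in; nothing more can be done
None
```

I gripped the crank from above at about 93° and led it round to 347°, which is about 254° of turn. I then led it back to 149°, reading the turning force in both directions. I finished at a crank angle of 191° with the grip held, and handed in at t = 25.8 s.

- **Where the heavy side is:** the force fit over both directions gave an imbalance pull of about 4.8 N and friction of about 6.3 N at the crank, which fits the stated ranges. It puts the heavy side at the bottom at a crank angle of about 192°.
- **Where the readings disagreed:** the forward pass alone gave 189°. The backward pass alone (5 points) gave 208°, which is the main uncertainty but still within 25° of where I stopped.
- **Last checks:** the finger gap was 22 mm on the grip and joint speeds were about 0.1°/s, so effectively still. The sideways push left at the grip was about 6 N. By eye, the bystander objects had not moved.
- **What I corrected:** the crank sat about 4 mm lower in the fingers than first estimated. It showed up as a radial force of 8 N on the first arc, so I shifted the centre of the circle. Radial forces of up to about 11 N came back later and were trimmed.

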